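# Pry open the fixings box

## Robot

A 6-joint arm with a two-finger parallel gripper is mounted at the origin on the work surface. World frame = base frame: x ahead of the robot, y to its left, z up, the work surface at z = 0. Lengths are in m, angles in rad, forces in N, time in s.
With the tool pointing down it reaches from about 0.4 to 0.925 m from the base axis. Payload 3.4 kg.
Tool frame: the origin (TCP) lies at the very end of the fingers, on their centre line; the grasp point (between the pads) lies 19 mm behind it (r.hold_point_z is the distance from the TCP to the grasp point, in m); z points along the fingers, y is the direction in which the jaws open and shut (so a half turn about z gives the same grasp; the last joint's range is limited). The gripper opens to 85 mm and grips with 20 to 120 N. Pads are 22 mm wide; open, the fingers measure 114 mm over their backs; the gripper's body (76 mm by 85 mm) begins 54 mm behind the grasp point. The pads swing forward as they close: fully open they stand 13 mm farther back than shut.
Start: joints at [-1.365, 0.307, 1.506, -0, 1.328, -0.073], TCP at [0.159, -0.553, 0.231] pointing down, gripper open.
Joint ranges: [-3.12, 3.12], [-1.05, 2.28], [0.14, 2.33], [-1.42, 4.57], [0.1, 2.73], [-2.68, 2.68]. Speed limits (rad/s): [2.57, 2.57, 3.14, 3.14, 3.14, 3.14].

## Interface

Orientations are given as a 3x3 rotation matrix whose columns are the frame's x, y, z axes.
In Python, from station import r gives the robot as it stands.
- The arm moves only by the tool play_rows, never from a script. Its arguments are lists of equal length, an entry for each row: "jaw": the gripper's target within -1 to 1 (fully open at 1, half-way at 0, shut at -1); "linear": the shift along the tool's x, y, z in cm, a list of three; "roll": the turn about the tool's z in degrees. In form: {"jaw": [jaw, ...], "linear": [[dx, dy, dz], ...], "roll": [roll, ...]}. A call has exactly 10 rows; each row shifts and turns the commanded pose from where the row before left it, along the tool's axes as they then stand; what a row does not reach is not made up. A row lasts 1/12 s, in which the tool goes at most 41.7 mm and 7.16 degrees, less where a joint would pass 70% of its speed; a pose out of reach is approached as far as the arm can. A call with a gripper value outside its range is refused whole. The fingers move at their own pace and stop on an object; "squeeze" is the grip in N (left out, the last holds). Time passes only in rows, so rows that do not move let the fingers close, or fill a call up. It gives the time, the measured TCP pose, the force and the opening at its end, in the units of the state.
- r.observe(): the state, without advancing time (a new reading comes with each control period).
- r.snapshot(name): name is "scene" or "side" or "wrist"; returns the picture (400x640x3 uint8, red, green, blue); there is no depth.
- r.camera_model(name): a dict with "intrinsics" (3x3 intrinsics, pixels), "world_from_camera" (4x4, takes a point from camera to world coordinates). Camera axes: x right, y down, z forward; pixel columns grow to the right and rows downward; lengths in m; the calibration is good to about 2 mm. A picture is of the moment at which its call begins: read the wrist's pose just before it. camera_model takes no time and is no camera call; for the wrist camera it gives the pose at the moment of the call.
- r.job_done(): hands the job in, once; it reports no verdict.
Trained networks look in the newest picture that a camera, given by its name, has taken for a name from the list of things; names that differ only in an ending like _2 or _b are one class to them, and where a whole thing is asked for, a point or a joint stands for the part that bears it (a point fixed in the world has none). Each returns a list of dicts, best first, with "p" (0 to 1); they miss things now and then, are a little off and sometimes report something else, mostly with a low value. They report only what shows in the picture. A call takes as long as a camera call. They do not tell look-alikes from the thing itself.
- r.trace(camera, target): "region" (400x640 bool, what is visible of it) and "box" ([left, top, right, bottom] in pixels, round what is visible of it).
The state is a dict: "t": time; "q": joint angles; "joint_velocities": joint speeds; "effort": joint torques, N m; "eef_pos": TCP position; "tcp_rot": TCP orientation; "wrist_force": force on the tool from outside, world axes, zero at the start; "torque": the same for the moment, N m; "grip_width": finger opening in m.
Only numpy, scipy, OpenCV 4.12 (cv2) and the standard library are available. Lean on these libraries where they do the work, as an engineer would, in place of code of your own. Each camera call takes 0.05 s, during which the arm holds its last target. There are 200 camera calls.

## Task

The lid of the plywood fixings box sits flush and its hinge is stiff: work the scraper's blade in at the notch somewhere along the front, under the lid's edge, pry the lid up with it, and swing the lid right up until it stands open by itself. Do not shove the box along its timber support or disturb the bottle, jar and tin, and finally lay the scraper flat on its plywood board again.

Things in the scene. Friction and masses are not known exactly. Their poses are not given: they have to be found in the camera images.
- box: plywood box with a closed plywood lid, 140 mm deep (its x) by 220 mm wide (its y), walls 60 mm high and 12 mm thick, 2.6 kg, standing loose on a fixed timber offcut (150 x 240 mm, its top 33 to 45 mm above the bench). Origin at the centre of the underside, z up; the front with the notch faces its -x, the hinges with two steel leaves are at +x. It slides if pushed with more than about 15 N.
- front (a point): point on the box's front face, mid width, 57 mm above its underside: the notch's mid height. The pry notch opens here, 54 mm wide (y) and 6.5 mm high, but off centre: its middle lies up to 27 mm to either side along y, unreported, so look or feel for it. Roof: the lid's flat underside; floor and sides: the 12 mm front wall; behind it the open inside. Axes as the box.
- hinge (a point): middle of the lid's hinge line, at the box's rear top edge (60 mm above the box's underside); the line runs along the box's y. Axes as the box.
- lid_edge (a point): middle of the lower front edge of the lid, 140 mm from the hinge line. The lid is 140 x 220 mm, 10 mm thick, flush with the box's walls all round, without a handle; its x and z turn with it.
- lid (a joint): lid angle: 0 closed, 1.57 upright, stop at 1.75 leaning back. The hinge is stiff: raising the lid takes about 3 N at its front edge, and it stays wherever it is left.
- scraper: flat scraper, 175 mm long, lying flat on its board: dark wooden handle 95 mm long (x from -65 to 30 mm), 26 mm wide (y), 28 mm high, and a steel blade 2.5 mm thick and 40 mm wide, reaching from x = 30 mm (26 mm wide up to 55 mm) to x = 110 mm, its mid plane 14 mm above the underside. Origin under the handle, at the balance, centre of the underside; x towards the blade, z up. 140 g.
- blade_tip (a point): middle of the blade's front edge, 110 mm ahead of the scraper's origin and 14 mm above its underside. Axes as the scraper.
- board: fixed plywood board on which the scraper lies, 250 mm (x) by 130 mm (y), 18 mm thick; origin at the centre of the underside.
- glue: bystander: glue bottle, 60 mm diameter, 160 mm high, origin at the centre of the underside
- jar: bystander: glass jar with a steel cap, 70 mm diameter, 90 mm high, origin at the centre of the underside
- tin: bystander: blue paint tin, 100 mm diameter, 110 mm high, origin at the centre of the underside
Things that resemble listed ones, but are neither listed nor needed, are in the scene too. There is more than one size of the scraper; the job needs the largest.

How it is judged:
On the way:
1. the lid is pried up a first way (0.08 to 0.7 rad) by the scraper, the fingers not touching box or lid (value of joint lid between 0.08 and 0.7 rad and contact force between scraper and box above 0.3 N and contact force between the fingers and box below 0.1 N), for 0.2 s.
At the end, for the whole second after the job is handed in: The lid stands open by itself at 1.2 rad (69 degrees) or more; the scraper lies at rest, flat (blade within 0.12 rad of level, either face up) on its board, its origin over the board (within 100 mm along and 60 mm across its centre); the box stands level within 20 mm of where it was (value of joint lid above 1.2 rad and velocity of joint lid between -0.05 and 0.05 rad/s and x of scraper in the frame of board between -0.1 and 0.1 m and y of scraper in the frame of board between -0.06 and 0.06 m and z of blade_tip in the frame of board between 0.024 and 0.04 m and angle between the z axis of scraper and the z axis of board, either way round below 0.12 rad and linear speed of scraper below 0.02 m/s and distance of box from where it was at the start of the episode below 0.02 m and angle between box's own z axis and vertical below 0.05 rad); the robot touches nothing.
It fails at once if the box is shoved more than 20 mm (distance of box from where it was at the start of the episode above 0.02 m).
It fails at once if the glue bottle, the jar or the tin is moved more than 30 mm or tipped (distance of any of glue, jar, tin from where it was at the start of the episode above 0.03 m or angle between any of glue, jar, tin's own z axis and vertical above 0.3 rad).
It also fails if it takes over 67 s, if anything falls off the work surface, if the arm or the gripper's body presses on something with over 40 N, if the wrist force passes 120 N, or if a joint passes its speed limit or range.

## Working session

There is one attempt and no reset: what is moved stays moved. The work goes in short steps, Python scripts to look and compute and a tool call to move; the robot and the scene stay as the last step left them, time stands still between calls to the robot, and variables do not carry over. Pictures are saved under pics/ and viewed, about 8 in all and at most 12, crops included, and the job is handed in when it is done.

Besides the shell and the picture viewer there is one more tool, called as name(argument=value, ...) on one line, values as JSON. play_rows: Moves the arm, as the interface text tells. Its arguments: {"type":"object","properties":{"jaw":{"type":"array","items":{"type":"number"}},"linear":{"type":"array","items":{"type":"array","items":{"type":"number"}}},"roll":{"type":"array","items":{"type":"number"}},"squeeze":{"type":"number"}},"required":["jaw","linear","roll"]}

```bash
mkdir -p pics; ls; cat > h.py <<'E'
import numpy as np, cv2
from station import r
def save(n,im,): cv2.imwrite('pics/'+n,cv2.cvtColor(im,cv2.COLOR_RGB2BGR))
def ray(c,uv,z,m=None):
    m=m or r.camera_model(c);K=np.array(m["intrinsics"]);T=np.array(m["world_from_camera"])
    d=T[:3,:3]@np.linalg.inv(K)@np.array([uv[0],uv[1],1.]);o=T[:3,3]
    return o+d*(z-o[2])/d[2]
def proj(c,p,m=None):
    m=m or r.camera_model(c);K=np.array(m["intrinsics"]);T=np.linalg.inv(np.array(m["world_from_camera"]))
    q=K@(T[:3,:3]@np.array(p)+T[:3,3]);return q[:2]/q[2]
E
python3 - <<'E'
from h import *
np.set_printoptions(precision=3,suppress=True)
a=r.snapshot("scene");b=r.snapshot("side")
save("a.png",np.vstack([a,b])[:, :]) 
im=cv2.resize(np.vstack([a,b]),None,fx=.75,fy=.75);save("a.png",im)
save("scene.png",a);save("side.png",b)
for c in("scene","side"):
    print(c,np.array(r.camera_model(c)["world_from_camera"]),r.camera_model(c)["intrinsics"][0][0])
    for n in("box","scraper","board","glue","jar","tin"):
        print(n,[(round(d["p"],2),np.round(d["box"])) for d in r.trace(c,n)][:4])
print(r.hold_point_z)
E
```

```text
pics
scene [[ 0.321  0.664 -0.675  1.488]
 [ 0.947 -0.237  0.217 -0.243]
 [-0.016 -0.709 -0.705  1.073]
 [ 0.     0.     0.     1.   ]] 514.3870478381427
box [(0.85, array([222., 179., 288., 264.]))]
scraper [(0.73, array([407., 266., 451., 280.])), (0.69, array([382., 184., 405., 229.])), (0.66, array([351., 146., 367., 173.]))]
board [(0.82, array([362., 172., 434., 250.])), (0.34, array([305., 262., 333., 304.]))]
glue [(0.9, array([256., 265., 284., 318.]))]
jar [(0.68, array([304., 263., 332., 304.])), (0.59, array([222., 182., 288., 252.]))]
tin [(0.82, array([345., 242., 390., 298.]))]
side [[-0.746 -0.367  0.555  0.094]
 [-0.665  0.435 -0.607  0.575]
 [-0.019 -0.822 -0.569  0.587]
 [ 0.     0.     0.     1.   ]] 377.16972575646616
box [(0.7, array([334., 163., 439., 239.]))]
scraper [(0.59, array([170., 237., 222., 260.])), (0.55, array([332., 332., 370., 394.]))]
board [(0.69, array([207., 254., 288., 362.]))]
glue [(0.94, array([309., 136., 330., 190.]))]
jar [(0.58, array([278., 173., 301., 213.]))]
tin [(0.63, array([231., 177., 278., 234.]))]
0.0187
```

View pics/a.png

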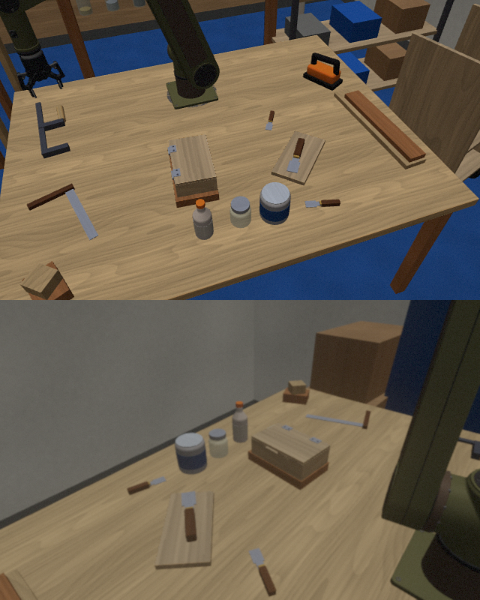

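The picture shows the box at about (255,220) in the scene view, with its hinge leaves on the left. The front faces +y, towards the board at (398,210). There are three scraper candidates in the scene view: (393,206) on the board, (359,160) and (429,273). Only the first lies on the board and it looks largest. I'll confirm that in a crop.

```bash
python3 - <<'E'
from h import *
a=cv2.imread('pics/scene.png');b=cv2.imread('pics/side.png')
A=cv2.resize(a[140:300,210:460],(800,512)[:2],interpolation=cv2.INTER_CUBIC)
B1=cv2.resize(b[155:245,325:445],(400,300),interpolation=cv2.INTER_CUBIC)
B2=cv2.resize(b[240:375,190:370],(400,300),interpolation=cv2.INTER_CUBIC)
cv2.imwrite('pics/b.png',A[:,:]);cv2.imwrite('pics/c.png',np.hstack([B1,B2]))
for c,n in (("scene","scraper"),):
    pass
E
```

```text
(no output)
```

View pics/b.png

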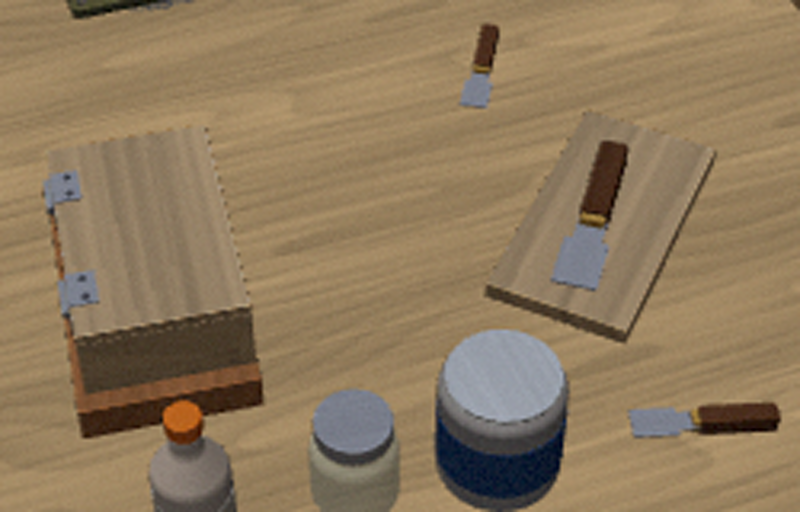

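View pics/c.png

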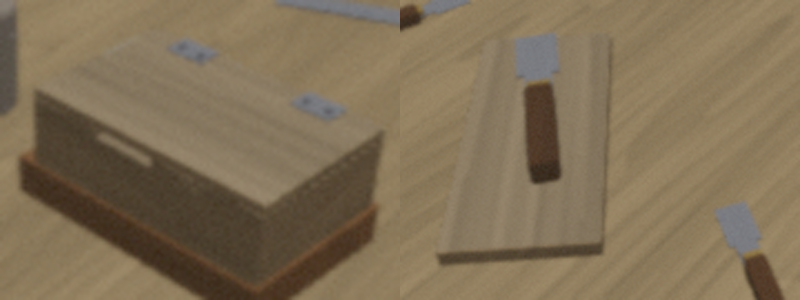

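The crops confirm that the scraper on the board at scene (396,207) is the largest one. The notch shows in the side view at about (362,200). Now positions.

```bash
python3 - <<'E'
from h import *
np.set_printoptions(precision=4,suppress=True)
B=lambda u,v:(u/3.2+210,v/3.2+140)
print("lid corners scene")
for n,p in dict(rn=(50,150),fn=(207,127),ff=(250,305),rf=(78,338)).items(): print(n,ray("scene",B(*p),.115))
S=lambda u,v:(u*.3+325,v*.3+155)
print("side")
for n,p in dict(ff=(36,90),fn=(265,208),rn=(384,130)).items(): print(n,ray("side",S(*p),.115))
for p in ((98,137),(150,163)): print("notch",ray("side",S(*p),.102))
print("scraper scene")
for p,z in(((616,144),.046),((594,217),.044),((578,287),.032),((555,282),.032),((600,290),.032)): print(ray("scene",B(*p),z))
S2=lambda u,v:(u*.45+190,v*.45+240)
for p,z in(((542,168),.046),((537,85),.044),((536,36),.032)): print(ray("side",S2(p[0]-400,p[1]),z))
print("board")
for p in((587,112),(716,152),(625,334),(487,290)): print(ray("scene",B(*p),.018))
for c in("scene","side"):
  for n,h,rad in(("glue",.16,.03),("jar",.09,.035),("tin",.11,.05)):
    b=r.trace(c,n)[0]["box"]; print(c,n,ray(c,((b[0]+b[2])/2,b[3]),0),ray(c,((b[0]+b[2])/2,b[1]),h))
print(r.observe())
E
```

```text
lid corners scene
rn [ 0.4217 -0.1731  0.115 ]
fn [ 0.4388 -0.0385  0.115 ]
ff [ 0.6497 -0.0607  0.115 ]
rf [ 0.6381 -0.1944  0.115 ]
side
ff [ 0.6187 -0.0382  0.115 ]
fn [ 0.4096 -0.0187  0.115 ]
rn [ 0.3964 -0.1519  0.115 ]
notch [ 0.5558 -0.0329  0.102 ]
notch [ 0.5075 -0.0297  0.102 ]
scraper scene
[0.5123 0.3232 0.046 ]
[0.5895 0.2661 0.044 ]
[0.6509 0.2242 0.032 ]
[0.6391 0.2081 0.032 ]
[0.6602 0.2404 0.032 ]
[0.4996 0.33   0.046 ]
[0.5789 0.2711 0.044 ]
[0.6442 0.2213 0.032 ]
board
[0.4353 0.3318 0.018 ]
[0.527  0.4215 0.018 ]
[0.7014 0.2457 0.018 ]
[0.6166 0.1553 0.018 ]
scene glue [ 0.7907 -0.1541  0.    ] [ 0.7622 -0.1325  0.16  ]
scene jar [ 0.7931 -0.0321  0.    ] [ 0.7398 -0.0124  0.09  ]
scene tin [0.8151 0.0896 0.    ] [0.7324 0.118  0.11  ]
side glue [ 0.7514 -0.1191  0.    ] [ 0.7675 -0.1433  0.16  ]
side jar [0.7354 0.0204 0.    ] [ 0.7748 -0.0264  0.09  ]
side tin [0.7364 0.1411 0.    ] [0.8024 0.069  0.11  ]
{'t': 1.0, 'q': array([-1.3645,  0.3068,  1.5064,  0.    ,  1.3284, -0.0735]), 'joint_velocities': array([-0.0007,  0.0003, -0.0016,  0.    , -0.0023, -0.    ]), 'effort': array([  0.0009, -45.7489, -25.2341,   0.0001,   0.001 ,   0.    ]), 'eef_pos': array([ 0.1587, -0.5526,  0.2313]), 'tcp_rot': array([[ 0.9611,  0.2761,  0.    ],
       [ 0.2761, -0.9611,  0.    ],
       [ 0.    , -0.    , -1.    ]]), 'wrist_force': array([ 0.0866,  0.2486, -0.8184]), 'torque': array([-0.0099,  0.036 , -0.0029]), 'grip_width': 0.08556996539407409}
```

play_rows(jaw=[1,1,1,1,1,1,1,1,1,1], linear=[[3.48,-1.6,-0.5],[3.48,-1.6,-0.5],[3.48,-1.6,-0.5],[3.48,-1.6,-0.5],[3.48,-1.6,-0.5],[3.48,-1.6,-0.5],[3.48,-1.6,-0.5],[3.48,-1.6,-0.5],[3.48,-1.6,-0.5],[3.48,-1.6,-0.5]], roll=[0,0,0,0,0,0,0,0,0,0], squeeze=100)

```text
t: 1.83
eef_pos: [0.4502, -0.3013, 0.2818]
tcp_rot: [[0.961, 0.276, 0.0], [0.276, -0.961, -0.0], [0.0, 0.0, -1.0]]
wrist_force: [1.0, -0.9, -1.2]
grip_width: 0.0854
```

```bash
cat >> h.py <<'E'
def tri(ps):
    "least-squares triangulation: ps=[(cam,(u,v)),...]"
    A=np.zeros((3,3));b=np.zeros(3);L=[]
    for c,uv in ps:
        m=r.camera_model(c);K=np.array(m["intrinsics"]);T=np.array(m["world_from_camera"])
        d=T[:3,:3]@np.linalg.inv(K)@np.array([uv[0],uv[1],1.]);d/=np.linalg.norm(d);P=np.eye(3)-np.outer(d,d)
        A+=P;b+=P@T[:3,3];L.append((P,T[:3,3]))
    x=np.linalg.solve(A,b);return x,[np.linalg.norm(P@(x-o))for P,o in L]
def go(target,head=None,o=None):
    "tool-axis shift (cm) to TCP target and roll (deg) to tool-x heading"
    o=o or r.observe();R=o["tcp_rot"];d=R.T@(np.array(target)-o["eef_pos"])*100
    h=np.degrees(np.arctan2(R[1,0],R[0,0]))
    return d.round(2), h, None if head is None else round(-((head-h+180)%360-180),1)
E
python3 - <<'E'
from h import *
np.set_printoptions(precision=4,suppress=True)
B=lambda u,v:(u/3.2+210,v/3.2+140)
S=lambda u,v:(u*.3+325,v*.3+155);S2=lambda u,v:((u-400)*.45+190,v*.45+240)
for n,p,q in(("ff",(250,305),(36,90)),("fn",(207,127),(265,208)),("rn",(50,150),(384,130))): print(n,*tri([("scene",B(*p)),("side",S(*q))]))
for n,p,q in(("tip",(578,287),(536,36)),("brd",(587,112),(603,243)),("brdfar",(487,290),(608,36)),("brd3",(716,152),(438,254))): print(n,*tri([("scene",B(*p)),("side",S2(*q))]))
o=r.observe();print(o["eef_pos"],o["q"],o["t"])
print(go((.55,.29,.22),144))
E
```

```text
ff [ 0.6359 -0.058   0.0995] [np.float64(0.0002843213087000323), np.float64(0.00028432130869999274)]
fn [ 0.4203 -0.0361  0.0996] [np.float64(0.0015344037045906499), np.float64(0.0015344037045905874)]
rn [ 0.4055 -0.1725  0.1011] [np.float64(0.0006076849796747495), np.float64(0.0006076849796747234)]
tip [0.6476 0.2226 0.03  ] [np.float64(0.002972797472252454), np.float64(0.002972797472252632)]
brd [0.43   0.3328 0.0137] [np.float64(0.001586104945472675), np.float64(0.0015861049454726913)]
brdfar [0.6095 0.1584 0.0095] [np.float64(0.0001582222067270415), np.float64(0.00015822220672729256)]
brd3 [0.5214 0.4237 0.0123] [np.float64(0.0013975682918710773), np.float64(0.0013975682918711558)]
[ 0.4502 -0.3013  0.2818] [-0.6677  0.2246  1.4943 -0.0001  1.4222  0.6233] 1.8333
(array([ 25.92, -54.08,   6.16]), np.float64(16.03128381846059), np.float64(-128.0))
```

play_rows(jaw=[1,1,1,1,1,1,1,1,1,1], linear=[[1.75,-3.65,0.3],[1.75,-3.65,0.3],[1.75,-3.65,0.3],[1.75,-3.65,0.3],[1.75,-3.65,0.3],[1.75,-3.65,0.3],[1.75,-3.65,0.3],[1.75,-3.65,0.3],[1.75,-3.65,0.3],[1.75,-3.65,0.3]], roll=[0,0,0,0,0,0,0,0,0,0])

```text
t: 2.67
eef_pos: [0.5164, 0.0984, 0.2514]
tcp_rot: [[0.961, 0.276, 0.001], [0.276, -0.961, -0.0], [0.001, 0.0, -1.0]]
wrist_force: [1.3, -1.0, 0.0]
grip_width: 0.0854
```

play_rows(jaw=[1,1,1,1,1,1,1,1,1,1], linear=[[1.68,-3.52,0.6],[1.68,-3.52,0.6],[1.68,-3.52,0.6],[1.68,-3.52,0.6],[1.68,-3.52,0.6],[0,0,0],[0,0,0],[0,0,0],[0,0,0],[0,0,0]], roll=[0,0,0,0,0,-7.1,-7.1,-7.1,-7.1,-7.1])

```text
t: 3.5
eef_pos: [0.5485, 0.289, 0.2211]
tcp_rot: [[0.617, 0.787, -0.0], [0.787, -0.617, -0.0], [-0.0, -0.0, -1.0]]
wrist_force: [0.4, 0.3, 0.4]
grip_width: 0.0857
```

play_rows(jaw=[1,1,1,1,1,1,1,1,1,1], linear=[[0,0,0],[0,0,0],[0,0,0],[0,0,0],[0,0,0],[0,0,0],[0,0,0],[0,0,0],[0,0,0],[0,0,0]], roll=[-7.1,-7.1,-7.1,-7.1,-7.1,-7.1,-7.1,-7.1,-7.1,-7.1])

```text
t: 4.33
eef_pos: [0.5486, 0.2887, 0.2213]
tcp_rot: [[-0.543, 0.84, -0.0], [0.84, 0.543, 0.0], [0.0, -0.0, -1.0]]
wrist_force: [0.3, -0.2, -0.3]
grip_width: 0.0853
```

```bash
python3 - <<'E'
from h import *
np.set_printoptions(precision=4,suppress=True)
o=r.observe();print(o["eef_pos"],o["q"],o["t"],go((.55,.29,.22),144))
m=r.camera_model("wrist");print(np.array(m["world_from_camera"]),m["intrinsics"][0][0])
a=r.snapshot("wrist");save("w1.png",a)
print([(d["p"],d["box"]) for d in r.trace("wrist","scraper")])
E
```

```text
[0.5486 0.2887 0.2213] [ 0.4164  0.3764  1.4236  0.      1.3417 -0.1576] 4.3333 (array([0.03, 0.19, 0.13]), np.float64(122.88338174187436), np.float64(-21.1))
[[ 0.8396  0.5186  0.1615  0.5067]
 [ 0.5432 -0.8014 -0.2504  0.3528]
 [-0.0004  0.298  -0.9546  0.3655]
 [ 0.      0.      0.      1.    ]] 318.253091365674
[(0.66, [81.0, 8.6, 173.6, 129.6]), (0.58, [290.9, 117.4, 374.5, 270.4]), (0.58, [463.6, 251.3, 519.7, 294.6])]
```

View pics/w1.png

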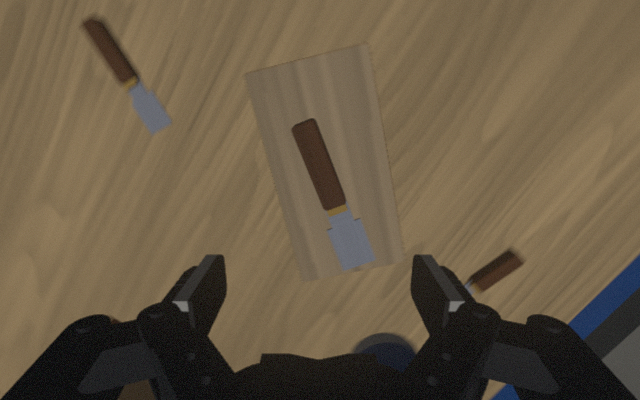

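The wrist view shows the scraper on the board: handle end (304,122), handle front (337,210), tip mid (359,267).

```bash
python3 - <<'E'
from h import *
np.set_printoptions(precision=4,suppress=True)
e=ray("wrist",(304,123),.046);f=ray("wrist",(337,209),.046);t=ray("wrist",(359,267),.032)
print(e,f,t)
for a,b in((t,e),(f,e)):
    d=(a-b)[:2];print(np.linalg.norm(d),np.degrees(np.arctan2(d[1],d[0])))
print("board",[ray("wrist",p,.018) for p in((247,73),(368,43),(405,260),(303,281))])
d=(t-e)[:2];d/=np.linalg.norm(d);o=t[:2]-.11*d;g=o+.005*d
print(o,g,go((*g,.10),np.degrees(np.arctan2(-d[1],-d[0]))))
E
```

```text
[0.5077 0.326  0.046 ] [0.5843 0.269  0.046 ] [0.6496 0.219  0.032 ]
0.1777424159777075 -37.023761887984875
0.09551069435187746 -36.63153051295868
board [array([0.4326, 0.3347, 0.018 ]), array([0.5204, 0.4238, 0.018 ]), array([0.6973, 0.2514, 0.018 ]), array([0.608 , 0.1597, 0.018 ])]
[0.5618 0.2852] [0.5658 0.2822] (array([-1.47,  1.1 , 12.13]), np.float64(122.55547067938842), np.float64(-20.4))
```

play_rows(jaw=[1,1,1,1,1,1,1,1,1,1], linear=[[-0.37,0.27,3.0],[-0.37,0.27,3.0],[-0.37,0.27,3.0],[-0.36,0.29,3.1],[0,0,0],[0,0,0],[0,0,0],[0,0,3.0],[0,0,3.0],[0,0,1.4]], roll=[0,0,0,0,-6.8,-6.8,-6.8,0,0,0])

```text
t: 5.27
eef_pos: [0.5642, 0.2816, 0.0235]
tcp_rot: [[-0.795, 0.606, -0.003], [0.606, 0.795, -0.001], [0.002, -0.003, -1.0]]
wrist_force: [-0.9, -0.5, -0.4]
grip_width: 0.0851
```

```bash
python3 - <<'E'
from h import *
o=r.observe();print(o["wrist_force"],go((.565,.283,.022),143.2))
E
```

```text
[-0.90845735 -0.538738   -0.39838017] (array([0.03, 0.16, 0.15]), np.float64(142.6928068664742), np.float64(-0.5))
```

play_rows(jaw=[-1,-1,-1,-1,-1,-1,-1,-1,-1,-1], linear=[[0,0.15,0],[0,0,0],[0,0,0],[0,0,0],[0,0,0],[0,0,0],[0,0,0],[0,0,0],[0,0,0],[0,0,0]], roll=[0,0,0,0,0,0,0,0,0,0], squeeze=110)

```text
t: 6.1
eef_pos: [0.5678, 0.2839, 0.0284]
tcp_rot: [[-0.798, 0.603, 0.003], [0.603, 0.798, 0.001], [-0.002, 0.003, -1.0]]
wrist_force: [-0.7, -0.3, 5.4]
grip_width: 0.0232
```

play_rows(jaw=[-1,-1,-1,-1,-1,-1,-1,-1,-1,-1], linear=[[0,0,-0.5],[0,0,-0.5],[0,0,-1],[0,0,-2],[0,0,-3],[0,0,-3],[0,0,-3],[0,0,-3],[0,0,0],[0,0,0]], roll=[0,0,0,0,0,0,0,0,0,0])

```text
t: 6.93
eef_pos: [0.5681, 0.2841, 0.1896]
tcp_rot: [[-0.798, 0.603, 0.006], [0.603, 0.798, 0.002], [-0.003, 0.005, -1.0]]
wrist_force: [-0.5, -0.8, -2.9]
grip_width: 0.0235
```

```bash
python3 - <<'E'
from h import *
np.set_printoptions(precision=4,suppress=True)
o=r.observe();print(o)
a=r.snapshot("wrist");b=r.snapshot("side");save("w2.png",np.hstack([a[:,100:540],cv2.resize(b[150:350,150:350],(400,400))])[:,:800])
E
```

```text
{'t': 6.9333, 'q': array([ 0.3972,  0.4182,  1.4383,  0.    ,  1.279 , -0.5266]), 'joint_velocities': array([ 0.0002,  0.0412,  0.0665, -0.0001, -0.0072, -0.0015]), 'effort': array([  0.0213, -54.9273, -26.3681,  -0.0058,  -0.0243,   0.0001]), 'eef_pos': array([0.5681, 0.2841, 0.1896]), 'tcp_rot': array([[-0.7979,  0.6028,  0.0056],
       [ 0.6028,  0.7979,  0.0024],
       [-0.003 ,  0.0053, -1.    ]]), 'wrist_force': array([-0.526 , -0.7781, -2.9291]), 'torque': array([ 0.0343,  0.0069, -0.0134]), 'grip_width': 0.02347675949338886}
```

View pics/w2.png

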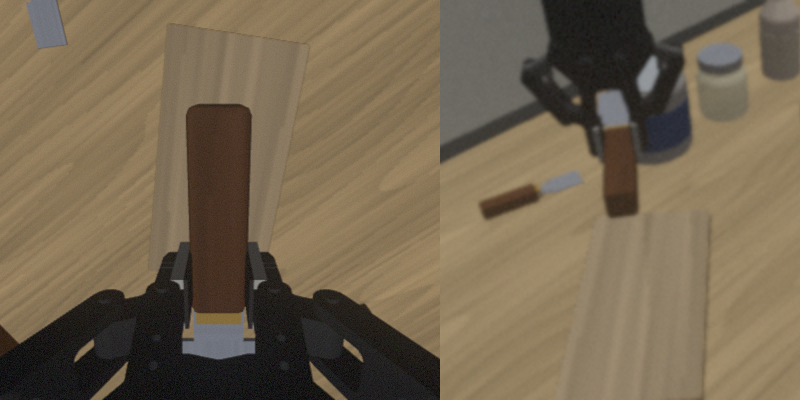

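Scraper is held well, with the handle gripped near its front. Next: the notch position by intersecting the side rays with the front plane.

```bash
python3 - <<'E'
from h import *
from scipy.optimize import least_squares
np.set_printoptions(precision=4,suppress=True)
B=lambda u,v:(u/3.2+210,v/3.2+140);S=lambda u,v:(u*.3+325,v*.3+155)
obs=[("scene",B(250,305),(-.07,.11)),("side",S(36,90),(-.07,.11)),("scene",B(207,127),(-.07,-.11)),("side",S(265,208),(-.07,-.11)),
("scene",B(50,150),(.07,-.11)),("side",S(384,130),(.07,-.11)),("scene",B(78,338),(.07,.11))]
def W(p,l,z): c,s=np.cos(p[2]),np.sin(p[2]);return np.array([p[0]+c*l[0]-s*l[1],p[1]+s*l[0]+c*l[1],z])
f=lambda p:np.concatenate([proj(c,W(p,l,p[3]))-uv for c,uv,l in obs])
s=least_squares(f,[.53,-.11,-1.67,.105]);p=s.x
print("box centre,yaw,ztop",p,np.degrees(p[2]),"resid",s.fun.round(1))
for uv in((98,137),(150,163),(124,150)):
    g=least_squares(lambda q:proj("side",W(p,(-.07,q[0]),q[1]))-S(*uv),[0,.09]).x
    print("notch y,z",g)
# handle pose in wrist
o=r.observe();R=np.array(o["tcp_rot"]);T=o["eef_pos"]
img=[(286,105),(351,105),(289,312),(346,312)];X=[(-65,1),(-65,-1),(30,1),(30,-1)]
def hp(q): # q: x0,z0 of scraper origin in tool (m), lateral, yaw, pitch
    out=[]
    for (x,sy),uv in zip(X,img):
        x=x/1e3;zz=.028;c,sn=np.cos(q[4]),np.sin(q[4])
        xs=-(x*c-zz*sn);zt=-(x*sn+zz*c)   # pitch>0: tip up
        y=q[2]+sy*.0125+q[3]*x
        out.append(proj("wrist",T+R@np.array([q[0]+xs,y,q[1]+zt]))-uv)
    return np.concatenate(out)
s=least_squares(hp,[0.005,.0,0,0,0]);print(s.x,s.fun.round(1))
print(T+R@np.array([s.x[0]-.11,s.x[2],s.x[1]-.014]))
E
```

```text
box centre,yaw,ztop [ 0.5214 -0.1154 -1.6694  0.1001] -95.64770824021997 resid [ 0.6  0.2 -1.  -0.2 -0.2 -0.9 -0.3  0.6 -0.8  0.1  0.2  0.2 -1.  -0. ]
notch y,z [0.0405 0.0886]
notch y,z [-0.0106  0.0899]
notch y,z [0.0145 0.0893]
[-0.0047  0.0364 -0.0004 -0.0051  0.3403] [ 55.7  14.4 -55.7  14.3  52.2 -14.  -52.2 -14.1]
[0.6571 0.2136 0.1635]
```

```bash
cat > fit.py <<'E'
from h import *
from scipy.optimize import least_squares
def hfit(img,half=.0125):
    o=r.observe();R=np.array(o["tcp_rot"]);T=o["eef_pos"];m=r.camera_model("wrist")
    X=[(-65,-1),(-65,1),(30,-1),(30,1)]
    def P(q,x,y,z):
        c,s=np.cos(q[4]),np.sin(q[4]);return T+R@np.array([q[0]-(x*c-z*s),q[2]+y+q[3]*x,q[1]-(x*s+z*c)])
    f=lambda q:np.concatenate([proj("wrist",P(q,x/1e3,sy*half,.028),m)-uv for (x,sy),uv in zip(X,img)])
    s=least_squares(f,[.005,0,0,0,0]);return s.x,s.fun.round(1),P(s.x,.11,0,.014)
E
python3 - <<'E'
from fit import *
np.set_printoptions(precision=4,suppress=True)
for h in(.0125,.013):
    for x in hfit([(286,105),(351,105),(289,312),(346,312)],h): print(x)
E
```

```text
[ 0.0097  0.0119 -0.0004 -0.0044 -0.0143]
[-0.1 -0.2  0.1 -0.2  2.3  0.3 -2.3  0.3]
[0.6454 0.2218 0.1864]
[ 0.0081  0.0137 -0.0004 -0.0044  0.0425]
[ 0.  -0.2 -0.  -0.1  1.3  0.2 -1.3  0.2]
[0.6461 0.2213 0.1908]
```

play_rows(jaw=[-1,-1,-1,-1,-1,-1,-1,-1,-1,-1], linear=[[0,0,0],[0,0,0],[0,0,0],[0,0,0],[0,0,0],[0,0,0],[0,0,0],[0,0,0],[0,0,0],[0,0,0]], roll=[4,6.5,6.5,6.5,6.5,6.5,6.5,6.5,6,3.2])

```text
t: 7.87
eef_pos: [0.5651, 0.2828, 0.1838]
tcp_rot: [[0.105, 0.994, -0.005], [0.994, -0.105, -0.002], [-0.002, -0.004, -1.0]]
wrist_force: [-0.7, -0.3, -1.1]
grip_width: 0.0236
```

```bash
python3 - <<'E'
from h import *
print(go((.5567,.0942,.14),84.35))
E
```

```text
(array([-18.83,   1.17,   4.42]), np.float64(83.9508493748915), np.float64(-0.4))
```

play_rows(jaw=[-1,-1,-1,-1,-1,-1,-1,-1,-1,-1], linear=[[-1.5,0.1,0.3],[-2.8,0.2,0.6],[-3,0.2,0.7],[-3,0.2,0.7],[-3,0.2,0.7],[-2.8,0.2,0.7],[-1.8,0.2,0.4],[-0.9,0.0,0.3],[0,0,0],[0,0,0]], roll=[-0.4,0,0,0,0,0,0,0,0,0])

```text
t: 8.7
eef_pos: [0.5612, 0.0952, 0.1413]
tcp_rot: [[0.095, 0.995, -0.002], [0.995, -0.095, 0.001], [0.0, -0.002, -1.0]]
wrist_force: [-0.6, -0.8, -1.6]
grip_width: 0.0236
```

```bash
python3 - <<'E'
from h import *
print(r.observe()["eef_pos"],go((.552,.0464,.115),84.35))
a=r.snapshot("scene");b=r.snapshot("side")
save("d.png",np.vstack([cv2.resize(a[160:260,205:365],(640,400),interpolation=cv2.INTER_CUBIC)[:300],cv2.resize(b[140:240,300:460],(640,400),interpolation=cv2.INTER_CUBIC)[:300]]))
E
```

```text
[0.56117157 0.09522306 0.14126455] (array([-4.95, -0.44,  2.63]), np.float64(84.56203890021835), np.float64(0.2))
```

View pics/d.png

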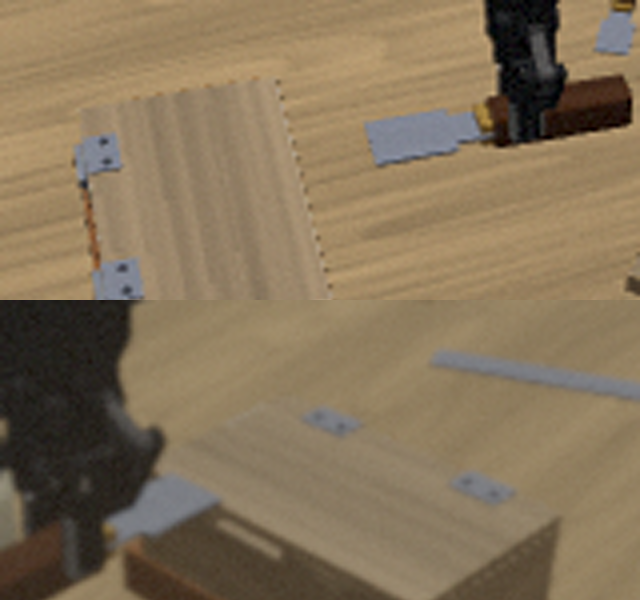

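Scene shows blade tip corners at crop (366,123) and (377,165). Side shows the tip at (175,477)–(218,498), and the notch at (218,519)–(284,556).

```bash
python3 - <<'E'
from h import *
from scipy.optimize import least_squares
np.set_printoptions(precision=4,suppress=True)
A=lambda u,v:(u/4+205,v/4+160);S=lambda u,v:(u/4+300,(v-300)/4+140)
a,ra=tri([("scene",A(366,123)),("side",S(218,498))]);b,rb=tri([("scene",A(377,165)),("side",S(175,477))])
print(a,ra,b,rb,np.linalg.norm(a-b));t=(a+b)/2
o=r.observe();print("tip in tool",o["tcp_rot"].T@(t-o["eef_pos"]))
p=[0.5214,-0.1154,-1.6694]
def W(l,z): c,s=np.cos(p[2]),np.sin(p[2]);return np.array([p[0]+c*l[0]-s*l[1],p[1]+s*l[0]+c*l[1],z])
for uv in((218,521),(284,552),(251,537)):
    g=least_squares(lambda q:proj("side",W((-.07,q[0]),q[1]))-S(*uv),[0,.09]).x
    print("notch y,z",g)
c,s=np.cos(p[2]),np.sin(p[2]);d=t[:2]-p[:2];print("tip in box",c*d[0]+s*d[1],-s*d[0]+c*d[1])
E
```

```text
[ 0.5324 -0.0019  0.1443] [np.float64(0.00010496984381595442), np.float64(0.00010496984381599751)] [ 0.5686 -0.0066  0.1415] [np.float64(0.000980256403414155), np.float64(0.0009802564034140644)] 0.03668898631586788
tip in tool [-0.101  -0.0021 -0.0008]
notch y,z [0.0403 0.0912]
notch y,z [-0.0134  0.0939]
notch y,z [0.0129 0.0922]
tip in box -0.11351004503484871 0.018009609363408875
```

play_rows(jaw=[-1,-1,-1,-1,-1,-1,-1,-1,-1,-1], linear=[[-1.2,-0.1,0],[-1.3,-0.1,0],[-1.3,-0.1,0],[-1.2,-0.1,0],[0,0,1],[0,0,1],[0,0,0.7],[0,0,0],[0,0,0],[0,0,0]], roll=[0,0,0,0,0,0,0,0,0,0])

```text
t: 9.63
eef_pos: [0.5533, 0.046, 0.115]
tcp_rot: [[0.093, 0.996, -0.0], [0.996, -0.093, 0.0], [0.0, -0.0, -1.0]]
wrist_force: [-0.1, 0.1, -0.8]
grip_width: 0.0234
```

```bash
python3 - <<'E'
from h import *
o=r.observe();print(o["eef_pos"],o["wrist_force"],o["torque"])
E
```

```text
[0.55333066 0.04596244 0.11504777] [-0.12907249  0.14902327 -0.76249586] [ 0.04489108 -0.01023068  0.00833782]
```

play_rows(jaw=[-1,-1,-1,-1,-1,-1,-1,-1,-1,-1], linear=[[0,0,0.1],[0,0,0.1],[0,0,0.1],[0,0,0.1],[0,0,0.1],[0,0,0.1],[0,0,0],[0,0,0],[0,0,0],[0,0,0]], roll=[0,0,0,0,0,0,0,0,0,0])

```text
t: 10.47
eef_pos: [0.5533, 0.0456, 0.1094]
tcp_rot: [[0.094, 0.996, 0.0], [0.996, -0.094, 0.0], [0.0, 0.0, -1.0]]
wrist_force: [0.3, 0.5, -2.6]
grip_width: 0.0238
```

```bash
python3 - <<'E'
from h import *
o=r.observe();print(o["eef_pos"],o["wrist_force"],o["torque"])
E
```

```text
[0.55330493 0.04561763 0.1093676 ] [ 0.28397802  0.48295712 -2.63934382] [-0.01568135 -0.00461836  0.03419237]
```

play_rows(jaw=[-1,-1,-1,-1,-1,-1,-1,-1,-1,-1], linear=[[0,0,0.1],[0,0,0.1],[0,0,0.1],[0,0,0.1],[0,0,0.1],[0,0,0],[0,0,0],[0,0,0],[0,0,0],[0,0,0]], roll=[0,0,0,0,0,0,0,0,0,0])

```text
t: 11.3
eef_pos: [0.5533, 0.0456, 0.1044]
tcp_rot: [[0.094, 0.996, 0.0], [0.996, -0.094, 0.0], [0.0, 0.0, -1.0]]
wrist_force: [-0.2, 0.4, -1.7]
grip_width: 0.0238
```

```bash
python3 - <<'E'
from h import *
o=r.observe();print(o["eef_pos"],o["wrist_force"],o["torque"])
E
```

```text
[0.55328977 0.04563802 0.10436851] [-0.18326582  0.37241371 -1.72159464] [ 0.03175394 -0.01341792 -0.00530766]
```

play_rows(jaw=[-1,-1,-1,-1,-1,-1,-1,-1,-1,-1], linear=[[0,0,0.1],[0,0,0.1],[0,0,0.1],[0,0,0],[0,0,0],[0,0,0],[0,0,0],[0,0,0],[0,0,0],[0,0,0]], roll=[0,0,0,0,0,0,0,0,0,0])

```text
t: 12.13
eef_pos: [0.5533, 0.0457, 0.1014]
tcp_rot: [[0.094, 0.996, 0.0], [0.996, -0.094, 0.0], [0.0, 0.0, -1.0]]
wrist_force: [-0.5, 0.7, 0.7]
grip_width: 0.0235
```

```bash
python3 - <<'E'
from h import *
o=r.observe();print(o["eef_pos"],o["wrist_force"],o["torque"])
E
```

```text
[0.55329113 0.04567184 0.10137224] [-0.46802889  0.74407435  0.73264574] [-0.08985796  0.01111549 -0.0444075 ]
```

play_rows(jaw=[-1,-1,-1,-1,-1,-1,-1,-1,-1,-1], linear=[[0,0,0.1],[0,0,0.1],[0,0,0],[0,0,0],[0,0,0],[0,0,0],[0,0,0],[0,0,0],[0,0,0],[0,0,0]], roll=[0,0,0,0,0,0,0,0,0,0])

```text
t: 12.97
eef_pos: [0.5534, 0.0457, 0.1]
tcp_rot: [[0.093, 0.996, 0.001], [0.996, -0.093, -0.0], [-0.0, 0.001, -1.0]]
wrist_force: [-1.5, 1.3, 6.3]
grip_width: 0.0235
```

```bash
python3 - <<'E'
from h import *
for i in range(4):
    o=r.observe();print(o["eef_pos"],o["wrist_force"],o["torque"]);r.snapshot("side")
E
```

```text
[0.55342597 0.04574915 0.09998072] [-1.50327922  1.2699605   6.34477467] [-0.42344515  0.30875551 -0.12251226]
[0.55340308 0.04573453 0.09993768] [-1.92859166 -0.23242993  5.67817847] [-0.36127193  0.30185387 -0.11965178]
[0.55341592 0.04571242 0.09994439] [-2.06256738  1.4476368   5.05147469] [-0.40860327  0.26003127 -0.12762046]
[0.55341028 0.04569764 0.09993284] [-1.2553321   1.3074581   4.43044005] [-0.37853371  0.29103916 -0.09843733]
```

play_rows(jaw=[-1,-1,-1,-1,-1,-1,-1,-1,-1,-1], linear=[[0,0,-0.1],[0,0,0],[0,0,0],[0,0,0],[0,0,0],[0,0,0],[0,0,0],[0,0,0],[0,0,0],[0,0,0]], roll=[0,0,0,0,0,0,0,0,0,0])

```text
t: 14.0
eef_pos: [0.5534, 0.0457, 0.1004]
tcp_rot: [[0.094, 0.996, 0.0], [0.996, -0.094, 0.0], [0.0, 0.0, -1.0]]
wrist_force: [-0.7, 0.7, 4.0]
grip_width: 0.0233
```

```bash
python3 - <<'E'
from h import *
for i in range(4):
    o=r.observe();print(o["eef_pos"],o["wrist_force"],o["torque"]);r.snapshot("side")
E
```

```text
[0.55337814 0.04568996 0.10035009] [-0.68271037  0.69067298  4.04883267] [-0.15962588  0.09362215 -0.08965162]
[0.55335041 0.04571352 0.10034276] [-0.93276568  1.74365255  4.23299627] [-0.16270105  0.08675463 -0.06742019]
[0.55332868 0.04567544 0.10033708] [0.13343319 1.71993356 3.78622125] [-0.21933081  0.09225151 -0.03370707]
[0.55336702 0.04572279 0.10034507] [-1.36122137  2.42320268  4.38865483] [-0.21924096  0.0936289  -0.07309059]
```

play_rows(jaw=[-1,-1,-1,-1,-1,-1,-1,-1,-1,-1], linear=[[0,0,-0.4],[0,0,-0.4],[1,0,0],[1,0,0],[1,0,0],[0,0,1],[0,0,1.1],[0,0,0],[0,0,0],[0,0,0]], roll=[0,0,0,0,0,0,0,0,0,0])

```text
t: 15.03
eef_pos: [0.5559, 0.0756, 0.087]
tcp_rot: [[0.093, 0.996, -0.001], [0.996, -0.093, -0.0], [-0.0, -0.001, -1.0]]
wrist_force: [0.2, -0.7, -0.9]
grip_width: 0.0234
```

```bash
python3 - <<'E'
from h import *
from scipy.optimize import least_squares
np.set_printoptions(precision=4,suppress=True)
o=r.observe();print(o["eef_pos"],o["wrist_force"],o["torque"],go((o["eef_pos"][0],o["eef_pos"][1],.087),84.35))
a=r.snapshot("scene");b=r.snapshot("side")
save("e.png",np.vstack([cv2.resize(a[160:235,205:365],(640,300),interpolation=cv2.INTER_CUBIC),cv2.resize(b[160:235,310:470],(640,300),interpolation=cv2.INTER_CUBIC)]))
E
```

```text
[0.5559 0.0756 0.087 ] [ 0.1964 -0.6885 -0.9145] [-0.0298  0.0476 -0.0053] (array([-0., -0., -0.]), np.float64(84.64948314983265), np.float64(0.3))
```

View pics/e.png

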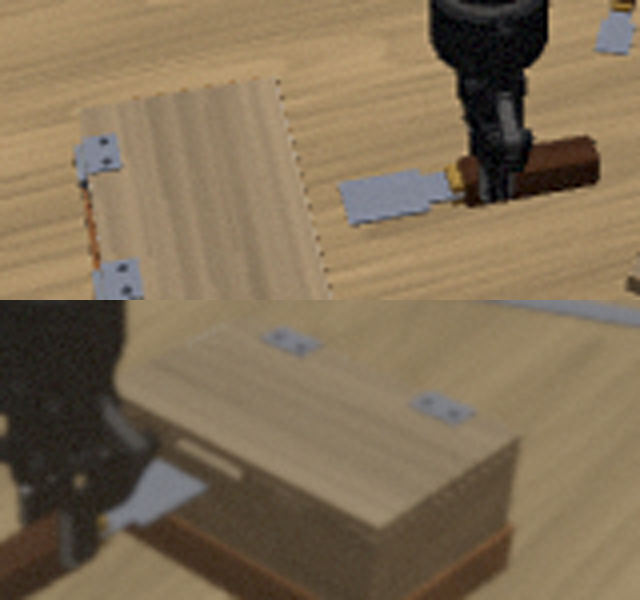

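Side: blade tip corners at (207,487) and (155,459), notch ends at (178,442) and (242,477).

```bash
python3 - <<'E'
from h import *
from scipy.optimize import least_squares
np.set_printoptions(precision=4,suppress=True)
A=lambda u,v:(u/4+205,v/4+160);S=lambda u,v:(u/4+310,(v-300)/4+160)
a,ra=tri([("scene",A(340,184)),("side",S(207,487))]);b,rb=tri([("scene",A(350,226)),("side",S(155,459))])
p=[0.5214,-0.1154,-1.6694];c,s=np.cos(p[2]),np.sin(p[2])
def W(l,z): return np.array([p[0]+c*l[0]-s*l[1],p[1]+s*l[0]+c*l[1],z])
B=lambda t:(c*(t[0]-p[0])+s*(t[1]-p[1]),-s*(t[0]-p[0])+c*(t[1]-p[1]),t[2])
print(B(a),ra,B(b),rb)
o=r.observe();print("fk tip in box",B(o["eef_pos"]+o["tcp_rot"]@np.array([-.101,0,-.0036])))
for uv in((178,442),(242,477)):
    print("notch",least_squares(lambda q:proj("side",W((-.07,q[0]),q[1]))-S(*uv),[0,.09]).x)
# projected blade tip along scraper axis onto front plane, in side image
for y in(-.02,.02):
    q=o["eef_pos"]+o["tcp_rot"]@np.array([-.101,y,-.0036]); print("pred tip corner side",proj("side",q), "scene",proj("scene",q))
print("meas",S(207,487),S(155,459),A(340,184),A(350,226))
E
```

```text
(np.float64(-0.09323345984221877), np.float64(-0.004385566327070555), np.float64(0.08924844108408662)) [np.float64(0.0009506600497392739), np.float64(0.0009506600497393835)] (np.float64(-0.09305099760208728), np.float64(0.03729233758503439), np.float64(0.08987249407546849)) [np.float64(2.3090103191732344e-05), np.float64(2.3090103191673398e-05)]
fk tip in box (np.float64(-0.09241502875042022), np.float64(0.016589280835855466), np.float64(0.09118268972786943))
notch [0.0402 0.0905]
notch [-0.0121  0.0897]
pred tip corner side [361.3726 205.9276] scene [289.3815 205.6374]
pred tip corner side [349.1322 199.3144] scene [292.2307 216.0069]
meas (361.75, 206.75) (348.75, 199.75) (290.0, 206.0) (292.5, 216.5)
```

play_rows(jaw=[-1,-1,-1,-1,-1,-1,-1,-1,-1,-1], linear=[[-0.4,-0.2,0],[-0.5,0,0],[-0.5,0,0],[-0.4,0,0],[-0.3,0,0],[-0.3,0,0],[-0.3,0,0],[-0.2,0,0],[0,0,0],[0,0,0]], roll=[0,0,0,0,0,0,0,0,0,0])

```text
t: 15.97
eef_pos: [0.5514, 0.0467, 0.0873]
tcp_rot: [[0.094, 0.996, -0.0], [0.996, -0.094, 0.0], [0.0, -0.0, -1.0]]
wrist_force: [-1.1, 0.2, -0.6]
grip_width: 0.0237
```

```bash
python3 - <<'E'
from h import *
o=r.observe();print(o["eef_pos"],o["wrist_force"],o["torque"],.0756-o["eef_pos"][1])
E
```

```text
[0.55135063 0.0467436  0.08727802] [-1.14767552  0.1516066  -0.62018642] [ 0.02895686 -0.00459912  0.03640169] 0.028856402944458084
```

play_rows(jaw=[-1,-1,-1,-1,-1,-1,-1,-1,-1,-1], linear=[[-0.2,0,0],[-0.2,0,0],[-0.2,0,0],[-0.2,0,0],[-0.2,0,0],[-0.2,0,0],[-0.2,0,0],[-0.2,0,0],[0,0,0],[0,0,0]], roll=[0,0,0,0,0,0,0,0,0,0])

```text
t: 16.8
eef_pos: [0.5499, 0.0307, 0.0873]
tcp_rot: [[0.094, 0.996, 0.0], [0.996, -0.094, 0.0], [0.0, 0.0, -1.0]]
wrist_force: [0.1, 0.2, -0.4]
grip_width: 0.0238
```

```bash
python3 - <<'E'
from h import *
o=r.observe();print(o["eef_pos"],o["wrist_force"],o["torque"],.0756-o["eef_pos"][1])
E
```

```text
[0.54986549 0.03074234 0.08731572] [ 0.13401286  0.2455501  -0.41407738] [0.035401   0.00515725 0.0013517 ] 0.04485765973063527
```

play_rows(jaw=[-1,-1,-1,-1,-1,-1,-1,-1,-1,-1], linear=[[0,0,-0.2],[0,0,-0.3],[0,0,-0.3],[-0.02,0,-0.3],[-0.03,0,-0.3],[-0.05,0,-0.4],[-0.06,0,-0.4],[-0.08,0,-0.4],[0,0,0],[0,0,0]], roll=[0,0,0,0,0,0,0,0,0,0])

```text
t: 17.63
eef_pos: [0.5496, 0.0285, 0.1138]
tcp_rot: [[0.094, 0.996, 0.0], [0.996, -0.094, 0.0], [0.0, 0.0, -1.0]]
wrist_force: [-0.4, -0.1, -2.0]
grip_width: 0.0234
```

```bash
python3 - <<'E'
from h import *
o=r.observe();print(o["eef_pos"],o["wrist_force"],o["torque"])
a=r.snapshot("scene");b=r.snapshot("side")
save("f.png",np.vstack([cv2.resize(a[160:235,205:365],(640,300),interpolation=cv2.INTER_CUBIC),cv2.resize(b[160:235,310:470],(640,300),interpolation=cv2.INTER_CUBIC)]))
E
```

```text
[0.54964934 0.02852705 0.11377757] [-0.40482742 -0.07832078 -1.96924303] [ 0.11548969  0.10322896 -0.0888908 ]
```

View pics/f.png

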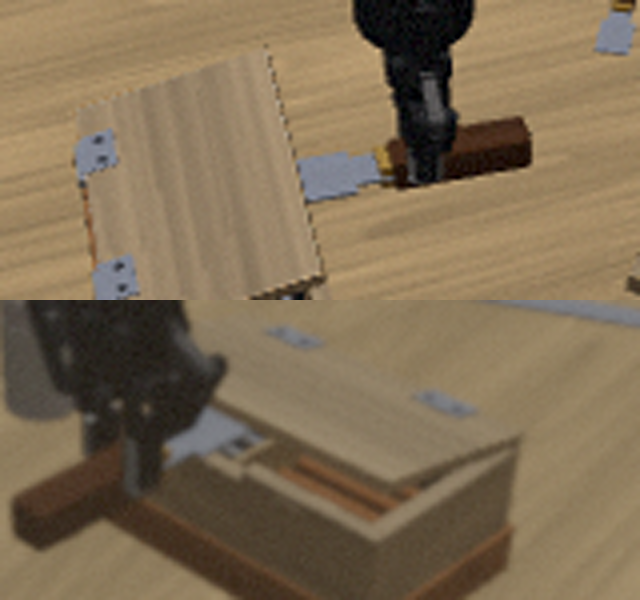

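The lid is pried up about 0.2 rad on the blade and the box hasn't moved. I'll continue along the arc.

play_rows(jaw=[-1,-1,-1,-1,-1,-1,-1,-1,-1,-1], linear=[[-0.13,0,-0.55],[-0.15,0,-0.55],[-0.18,0,-0.55],[-0.2,0,-0.55],[-0.24,0,-0.53],[-0.26,0,-0.52],[-0.3,0,-0.5],[-0.32,0,-0.5],[0,0,0],[0,0,0]], roll=[0,0,0,0,0,0,0,0,0,0])

```text
t: 18.57
eef_pos: [0.5483, 0.0101, 0.1565]
tcp_rot: [[0.094, 0.996, 0.001], [0.996, -0.094, -0.001], [-0.001, 0.001, -1.0]]
wrist_force: [-0.6, 1.1, -2.1]
grip_width: 0.0233
```

```bash
python3 - <<'E'
from h import *
for i in range(3): o=r.observe();print(o["eef_pos"],o["wrist_force"],o["torque"]);r.snapshot("scene")
E
```

```text
[0.54826013 0.01012229 0.15647552] [-0.58054753  1.10866953 -2.08683303] [0.04056772 0.02337054 0.02532766]
[0.54835426 0.01008569 0.15629212] [-0.64286023  0.00322349 -1.38962691] [0.0215837  0.00824044 0.01220037]
[0.54832346 0.0101428  0.15611055] [ 0.07667048  0.13065853 -1.90042016] [ 0.02891666 -0.03109646 -0.01737934]
```

play_rows(jaw=[-1,-1,-1,-1,-1,-1,-1,-1,-1,-1], linear=[[-0.35,0,-0.47],[-0.36,0,-0.46],[-0.4,0,-0.44],[-0.4,0,-0.42],[-0.44,0,-0.4],[-0.44,0,-0.38],[-0.48,0,-0.36],[-0.48,0,-0.34],[0,0,0],[0,0,0]], roll=[0,0,0,0,0,0,0,0,0,0])

```text
t: 19.55
eef_pos: [0.545, -0.0237, 0.1889]
tcp_rot: [[0.094, 0.996, 0.001], [0.996, -0.094, -0.002], [-0.001, 0.001, -1.0]]
wrist_force: [0.2, 0.4, -1.3]
grip_width: 0.0233
```

```bash
python3 - <<'E'
from h import *
for i in range(3): o=r.observe();print(o["eef_pos"],o["wrist_force"],o["torque"],o["grip_width"]);b=r.snapshot("side")
a=r.snapshot("scene")
save("g.png",np.vstack([cv2.resize(a[130:230,205:365],(480,300),interpolation=cv2.INTER_CUBIC),cv2.resize(b[140:240,310:470],(480,300),interpolation=cv2.INTER_CUBIC)]))
E
```

```text
[ 0.54503273 -0.02371051  0.18894483] [ 0.23666122  0.37347214 -1.25621251] [ 0.02589941  0.02572473 -0.03354674] 0.023297769225133394
[ 0.54514448 -0.02351645  0.18884689] [ 0.03422397 -0.69855325 -1.29623423] [ 0.01872486  0.02558382 -0.0157407 ] 0.023306899110217088
[ 0.54512787 -0.02330479  0.1887177 ] [-0.88503112  0.36673245 -1.27406489] [-0.03360231 -0.00476434  0.01815081] 0.02374157412599564
```

View pics/g.png

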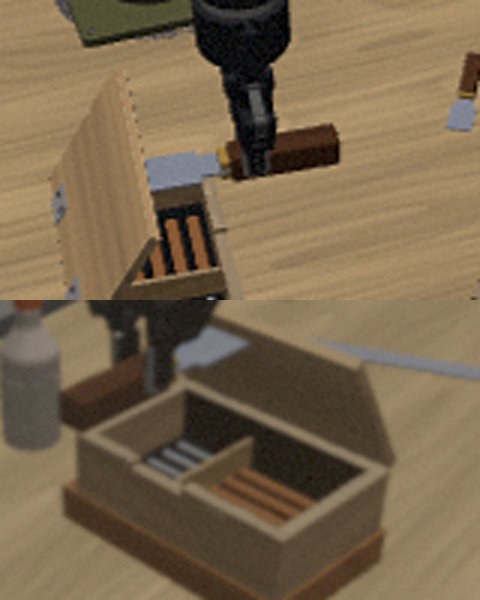

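The lid is at about 1 rad. I'll finish the swing to about 1.5.

play_rows(jaw=[-1,-1,-1,-1,-1,-1,-1,-1,-1,-1], linear=[[-0.5,0,-0.3],[-0.52,0,-0.28],[-0.54,0,-0.25],[-0.55,0,-0.23],[-0.55,0,-0.2],[-0.56,0,-0.18],[-0.57,0,-0.15],[-0.58,0,-0.12],[-0.58,0,-0.08],[-0.58,0,-0.05]], roll=[0,0,0,0,0,0,0,0,0,0])

```text
t: 20.58
eef_pos: [0.5395, -0.0784, 0.2071]
tcp_rot: [[0.094, 0.996, 0.0], [0.996, -0.094, -0.0], [-0.0, 0.0, -1.0]]
wrist_force: [-1.2, 3.5, -0.2]
grip_width: 0.0233
```

play_rows(jaw=[-1,-1,-1,-1,-1,-1,-1,-1,-1,-1], linear=[[0,0,0],[0,0,0],[0.5,0,0],[1,0,0],[2,0,0],[3,0,0],[3,0,0],[3,0,0],[3,0,0],[3,0,0]], roll=[0,0,0,0,0,0,0,0,0,0])

```text
t: 21.42
eef_pos: [0.5568, 0.109, 0.2069]
tcp_rot: [[0.093, 0.996, 0.0], [0.996, -0.093, 0.0], [0.0, 0.0, -1.0]]
wrist_force: [0.2, -0.5, -1.1]
grip_width: 0.0234
```

```bash
python3 - <<'E'
from h import *
b=r.snapshot("side");a=r.snapshot("scene")
save("i.png",np.vstack([cv2.resize(a[120:240,205:397],(480,300),interpolation=cv2.INTER_CUBIC),cv2.resize(b[120:240,290:482],(480,300),interpolation=cv2.INTER_CUBIC)]))
for h in (136.5,): print(r.observe()["eef_pos"],go((.57,.29,.2),h))
E
```

```text
[0.55722545 0.1119342  0.20689332] (array([17.85, -0.3 ,  0.74]), np.float64(84.92369552196105), np.float64(-51.6))
```

View pics/i.png

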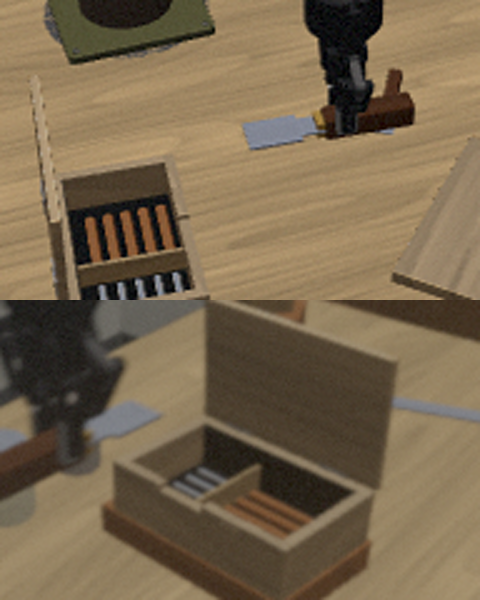

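The lid stands upright and the box is in place. Now the scraper goes back to its original pose.

play_rows(jaw=[-1,-1,-1,-1,-1,-1,-1,-1,-1,-1], linear=[[2.4,0,0],[3,0,0],[3,0,0],[3,0,0],[3,-0.3,0.3],[2,-0.3,0.3],[0.8,-0.2,0.1],[0,0,0],[0,0,0],[0,0,0]], roll=[0,0,0,0,0,0,0,-6,-6,-6])

```text
t: 22.35
eef_pos: [0.5646, 0.2783, 0.1996]
tcp_rot: [[-0.225, 0.974, -0.001], [0.974, 0.225, -0.001], [-0.001, -0.001, -1.0]]
wrist_force: [-0.1, 0.1, -2.2]
grip_width: 0.0235
```

play_rows(jaw=[-1,-1,-1,-1,-1,-1,-1,-1,-1,-1], linear=[[0,0,0],[0,0,0],[0,0,0],[0,0,0],[0,0,0],[0,0,0],[0,0,0],[0,0,3],[0,0,3],[0,0,2]], roll=[-6.5,-6.5,-6.5,-6.5,-6.5,-5,-3,0,0,0])

```text
t: 23.18
eef_pos: [0.564, 0.2773, 0.118]
tcp_rot: [[-0.8, 0.6, -0.002], [0.6, 0.8, -0.002], [0.0, -0.002, -1.0]]
wrist_force: [-0.2, -0.9, -2.0]
grip_width: 0.0234
```

```bash
python3 - <<'E'
from h import *
o=r.observe();print(o["eef_pos"],o["wrist_force"],go((.567,.2835,.031),143.2))
E
```

```text
[0.56395429 0.2773265  0.11804826] [-0.22926474 -0.92737353 -2.02466535] (array([0.12, 0.7 , 8.7 ]), np.float64(143.12856267111644), np.float64(-0.1))
```

play_rows(jaw=[-1,-1,-1,-1,-1,-1,-1,-1,-1,-1], linear=[[0.1,0.7,1],[0,0,2.5],[0,0,2.5],[0,0,1.5],[0,0,0.6],[0,0,0.4],[0,0,0.2],[0,0,0.1],[0,0,0.1],[0,0,0]], roll=[0,0,0,0,0,0,0,0,0,0])

```text
t: 24.02
eef_pos: [0.5692, 0.2851, 0.0319]
tcp_rot: [[-0.8, 0.6, 0.002], [0.6, 0.8, 0.001], [-0.001, 0.002, -1.0]]
wrist_force: [-0.2, 0.2, -1.1]
grip_width: 0.0235
```

```bash
python3 - <<'E'
from h import *
for i in range(2):o=r.observe();print(o["eef_pos"],o["wrist_force"],o["torque"]);r.snapshot("side")
E
```

```text
[0.56921856 0.28505464 0.03193413] [-0.19315655  0.16615715 -1.07011045] [ 0.03296446 -0.02671419  0.00130984]
[0.56908102 0.28498053 0.03187381] [ 0.40149914 -0.01488099 -1.66556212] [-0.02941628 -0.01250483  0.01175958]
```

play_rows(jaw=[-1,-1,-1,-1,-1,-1,-1,-1,-1,-1], linear=[[0,0,0.1],[0,0,0.1],[0,0,0.1],[0,0,0.1],[0,0,0],[0,0,0],[0,0,0],[0,0,0],[0,0,0],[0,0,0]], roll=[0,0,0,0,0,0,0,0,0,0])

```text
t: 24.95
eef_pos: [0.5686, 0.2848, 0.0284]
tcp_rot: [[-0.8, 0.6, 0.001], [0.6, 0.8, 0.0], [-0.0, 0.001, -1.0]]
wrist_force: [-2.7, -0.5, 7.5]
grip_width: 0.0233
```

play_rows(jaw=[-0.2,0,0.2,0.4,0.6,1,1,1,1,1], linear=[[0,0,0],[0,0,0],[0,0,0],[0,0,0],[0,0,0],[0,0,0],[0,0,0],[0,0,-1],[0,0,-2],[0,0,-3]], roll=[0,0,0,0,0,0,0,0,0,0])

```text
t: 25.78
eef_pos: [0.5664, 0.2838, 0.0853]
tcp_rot: [[-0.8, 0.6, -0.006], [0.6, 0.8, -0.002], [0.003, -0.005, -1.0]]
wrist_force: [0.6, 0.0, 0.8]
grip_width: 0.0849
```

play_rows(jaw=[1,1,1,1,1,1,1,1,1,1], linear=[[0,0,-3],[0,0,-3],[0,0,-3],[0,0,-3],[0,0,-2],[0,0,0],[0,0,0],[0,0,0],[0,0,0],[0,0,0]], roll=[0,0,0,0,0,0,0,0,0,0])

```text
t: 26.62
eef_pos: [0.5674, 0.2843, 0.2251]
tcp_rot: [[-0.8, 0.6, -0.003], [0.6, 0.8, -0.001], [0.002, -0.003, -1.0]]
wrist_force: [0.1, 0.1, 0.3]
grip_width: 0.0846
```

```bash
python3 - <<'E'
from h import *
np.set_printoptions(precision=4,suppress=True)
a=r.snapshot("scene");b=r.snapshot("side");w=r.snapshot("wrist")
save("j.png",np.vstack([np.hstack([cv2.resize(a[120:320,205:455],(375,300)),cv2.resize(b[120:370,190:450],(312,300))]),cv2.resize(w,(687,300))]))
o=r.observe();print(o["eef_pos"],o["wrist_force"],o["grip_width"])
E
```

```text
[0.568  0.2845 0.2257] [0.8542 0.2642 0.199 ] 0.08544632719334415
```

View pics/j.png

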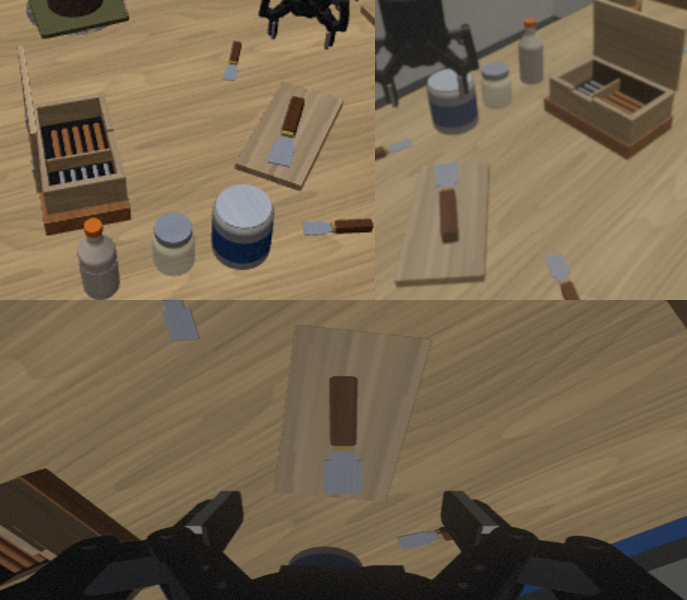

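The lid stands upright, the scraper lies flat on the board, the bystanders and box look in place, and the gripper is clear.

```bash
python3 -c "
from h import *
print(r.job_done())"
```

```text
the job is handed in; nothing more can be done
None
```

The job is handed in; no verdict comes back from the robot. It took about 27 s on the robot's clock, out of 67 s allowed.

- **Scraper:** I picked up the largest scraper, the one on the board, by its handle.
- **Height and notch:** I touched the blade on the lid to get its height. The notch is about 14 mm along the box's +y from the middle of the front. The blade went in about 22 mm with no measurable push on the box.
- **Lid:** I pried it up with the blade and swung it to roughly 1.5 rad. The wrist force stayed below about 8 N in every reading.
- **Put back:** I laid the scraper on its board again, opened the gripper and raised it about 20 cm clear.

**Last checks:** in the final pictures the lid stands upright by itself and the scraper lies on the board close to where it started. The box, bottle, jar and tin look unmoved, and the wrist force is near zero. I judged the lid angle and the box position by eye.

**Disagreement:** the two fixed cameras put heights about 3–4 mm too low compared with the touch on the lid, so I set the blade height from the touch.

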